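Oil the clock's jewel bearing with a dip oiler

ROBOT

A 6-joint arm with a two-finger parallel gripper is mounted at the origin on a cart in front of the work surface, level with it; the furniture and walls round the work are solid. World frame = base frame: x ahead of the robot, y to its left, z up, the work surface at z = 0. Lengths are in m, angles in rad, forces in N, time in s.
With the tool pointing down it reaches from about 0.35 to 0.8 m from the base axis. Payload 7.3 kg.
Tool frame: the origin (TCP) lies between the finger pads; the fingertips stand 25 mm ahead of it and the grasp point (between the pads) lies 6 mm ahead of it (r.tip_extent is the distance from the TCP to the fingertips, in m); z points along the fingers, y is the direction in which the jaws open and shut (so a half turn about z gives the same grasp; the last joint's range is limited). The gripper opens to 85 mm and grips with 20 to 120 N. Pads are 22 mm wide; open, the fingers measure 114 mm over their backs; the gripper's body (76 mm by 85 mm) begins 54 mm behind the grasp point. The pads swing forward as they close: fully open they stand 13 mm farther back than shut.
Start: joints at [-1.467, 0.342, 1.524, -0, 1.275, -0.146], TCP at [0.13, -0.509, 0.256] pointing down, gripper open.
Joint ranges: [-2.53, 2.53], [-0.77, 2.02], [0.04, 2.7], [-1, 4.14], [0.28, 2.66], [-3.11, 3.11]. Speed limits (rad/s): [2.57, 2.57, 3.14, 3.14, 3.14, 3.14].

INTERFACE

Orientations are given as a unit quaternion [x, y, z, w].
In Python, from workcell import r, command_gripper, optics gives the robot as it stands. The module is installed in compiled form; this text tells all that it offers. Calls block until the motion is done:
- r.reach(position, orientation): joint-space move of the TCP to a pose.
- r.move_straight(position, orientation=None, speed=0.15, max_force=None): straight line of the TCP; orientation=None keeps the orientation; speed is the mean speed in m/s. With max_force (N) it stops when the force on the tool has changed by that much, and returns True; else False.
- r.movej(angles): joint-space move.
- command_gripper(opening, force=None): finger opening in m; force is the grip in N (None keeps the last); returns when the fingers have stopped.
- r.hold(seconds).
- r.solve_ik(position, orientation): joint angles nearest the present ones, or None.
- r.read_state(): the state.
- optics.get_image(name): name is "side" or "top" or "wrist"; returns (picture, depth): 384x512x3 uint8, red, green, blue; 384x512 float32, m along the optical axis (not along the pixel's ray), 0 where there is no reading.
- optics.camera_model(name): a dict with "K" (3x3 intrinsics, pixels), "R" (3x3) and "t" (3): a world point X has camera coordinates R X + t; the wrist camera has in their place "tool_from_camera" (4x4, takes a point from camera to tool coordinates, whose origin is the TCP and whose axes are the flange's). Camera axes: x right, y down, z forward; pixel columns grow to the right and rows downward; lengths in m; the calibration is good to about 2 mm. The wrist camera is an equidistant fisheye: a pixel r from the principal point sees the ray r / f radians off the axis. A picture is of the moment at which its call begins: read the wrist's pose just before it. camera_model takes no time and is no camera call.
A pose or a line that the arm cannot do raises r.PlanningError and nothing moves.
- r.finish_job(): hands the job in, once; it reports no verdict.
The state is a dict: "time_s": time; "joint_positions": joint angles; "dq": joint speeds; "tau": joint torques, N m; "eef_pos": TCP position; "eef_rot": TCP orientation; "contact_force": force on the tool from outside, world axes, zero at the start; "torque": the same for the moment, N m; "grip_width": finger opening in m.
Only numpy, scipy, OpenCV 4.12 (cv2) and the standard library are available. Lean on these libraries where they do the work, as an engineer would, in place of code of your own. Each camera call takes 0.05 s, during which the arm holds its last target.

TASK

Push the swinging brass cover aside so that it is all clear of the little oil pot's mouth, then take the bent oiler, dip its tip well down into the pot, and touch the tip lightly on the red jewel of the clock movement. Finally lay the oiler back in both slots of its rest, leave the cover swung fully shut over the pot, and do not disturb the loose things standing round about.

Things in the scene. Friction and masses are not known exactly. Their poses are not given: they have to be found in the camera images.
- pot: white stoneware oil pot fixed to the bench, empty inside, 50 mm in diameter on a dark steel foot; its origin is the centre of its underside on the bench, z up, +x towards the pivot of its cover. Rim 32 mm above the bench, mouth radius 16 mm, inner floor 8 mm above the bench
- pot_mouth (a point): centre of the pot's mouth, level with the rim, 32 mm above the bench
- pot_pivot (a point): on the upright axis about which the cover swings, 36 mm from the mouth's centre along the pot's +x, 34 mm above the bench; the top of the pivot stands 41 mm above the bench
- cover_pin (a point): middle of the black upright pin by which the cover is pushed: 8 mm in diameter, from 36 to 61 mm above the bench, 53 mm from the pivot axis; it stands at the cover's edge opposite the pivot, just inside the far rim of the pot when shut. The round brass cover, 46 mm in diameter, has its top 36 mm above the bench
- cover (a joint): turn of the cover about the pivot in rad: 0 fully shut over the mouth (stop), growing anticlockwise seen from above to 1.8 (stop); the mouth is all clear from about 1.15. Slight friction (under half a newton at the pin): it stays where it is left
- clock: clock movement fixed to the bench, a brass top plate and a steel lower plate, each 62 (x) by 50 (y) mm, on pillars; its origin is the centre of its underside on the bench, z up; top plate 36 mm above the bench. To the left of the work a lamp shade hangs (x 0.41 to 0.71, y above 0.33, from about 0.15 m up), and a glass shelf lies behind (x above 0.70, 0.16 m up): keep the hand clear
- clock_jewel (a point): centre of the top face of the red jewel, a flat disc 11 mm in diameter in a steel ring, 38 mm above the bench
- oiler: the dip oiler, loose, about 40 g, the same frame as oiler_grip
- oiler_grip (a point): centre of the oiler's dark wooden handle, a bar 96 mm long (along the oiler's x), 10 mm wide (y) and 12 mm high (z); grip it here from above, across its width, between the two posts of the rest (70 mm clear between them, which leaves the middle of the handle free above the rest's base). From the front (+x) end a thin steel neck, 4 mm thick, runs on and bends straight down
- oiler_tip (a point): lowest point of the oiler's brass ball tip, 8 mm in diameter: 85 mm ahead (+x) of the handle's centre and 50 mm below it
- rest: the oiler's rest, fixed to the red side board: wooden base 100 (x) by 46 (y) mm, 6 mm thick, with two aluminium posts 76 mm apart along its x, each with a flared slot open at the top; the origin is the centre of its underside on the board, 6 mm below the bench top; z up
- rest_seat (a point): where the handle's centre lies when the oiler lies in both slots: 59 mm above the underside of the rest, its handle along the rest's x. The slots' floors are 6 mm lower and their cheeks rise about 10 mm above this point; slots about 13 mm wide at the floor, about 24 mm at the top
- peg_jar: loose bystander: clear jar with a black lid, 60 mm in diameter, 80 mm high, on the red side board; origin at the centre of its underside
- tape_roll: loose bystander: roll of cream tape, 96 mm in diameter, 25 mm high, on the red side board; origin at the centre of its underside. Between side board and pot stands a side panel (y from -0.065 to -0.035, x from 0.495 back, 0.28 m high) with a dust brush hanging on its left face (x about 0.60, out to y 0.006): pass in front of the panel (x under 0.495) or above it
- vial_2: loose bystander: amber vial with a black cap, 28 mm in diameter, 46 mm high; origin at the centre of its underside
- tweezers_1: loose bystander: dark tweezers lying flat, 141 mm long, 10 mm high; origin at the centre of the underside
Mind the look-alikes: they are no part of the job. Of the things like the clock, leave any that is pink; of the rest the larger one is meant.

How it is judged:
On the way, in this order (a step that is already met when the one before it is completed fails the run):
1. the cover is swung clear of the pot's mouth (value of joint cover above 1.1 rad), for 0.1 s.
2. the oiler's tip is dipped in the pot, at least 10 mm below the rim (horizontal distance between oiler_tip and pot_mouth below 0.016 m and z of oiler_tip in the frame of pot_mouth below -0.01 m), for 0.1 s.
3. the oiler's tip touches the red jewel, within 6 mm of its centre (horizontal distance between oiler_tip and clock_jewel below 0.006 m and height (world z) of oiler_tip below 0.041 m and contact force between oiler and clock above 0.1 N), for 0.1 s.
At the end, for the whole second after the job is handed in: the oiler lies still in both slots of its rest (handle centre within 10 mm along and 5 mm across of its seat, not more than 4 mm high, handle within 0.15 rad of the rest's line) and the cover is shut (under 0.2 rad) (x of oiler_grip in the frame of rest_seat between -0.01 and 0.01 m and y of oiler_grip in the frame of rest_seat between -0.005 and 0.005 m and z of oiler_grip in the frame of rest_seat below 0.004 m and angle between the x axis of oiler and the x axis of rest, either way round below 0.15 rad and contact force between oiler and rest above 0.05 N and linear speed of oiler below 0.02 m/s and value of joint cover below 0.2 rad); the robot touches nothing.
It fails at once if the oiler is pressed on the clock movement with more than 20 N (contact force between oiler and clock above 20 N).
It fails at once if a loose bystander is moved more than 30 mm (distance of any of peg_jar, tape_roll, vial_2, tweezers_1 from where it was at the start of the episode above 0.03 m).
It also fails if it takes over 72 s, if anything falls off the work surface, if the arm or the gripper's body presses on something with over 40 N, if the wrist force passes 120 N, or if a joint passes its speed limit or range.

## Working session

There is one attempt and no reset: what is moved stays moved. The work goes in short steps, each a Python script; the robot and the scene stay as the last script left them, time stands still between calls to the robot, and variables do not carry over. Pictures are saved under pics/ and viewed, and the job is handed in when it is done.

```bash
mkdir -p pics; ls; python3 - <<'E'
from workcell import r, command_gripper, optics
import cv2,numpy as np
for n in ["side","top","wrist"]:
    im,d=optics.get_image(n); cv2.imwrite(f"pics/{n}0.png",im[:,:,::-1]); np.savez(f"{n}0.npz",im=im,d=d)
    m=optics.camera_model(n); print(n,{k:np.round(v,4).tolist() if not isinstance(v,str) else v for k,v in m.items()})
s=r.read_state(); print(s["time_s"],s["eef_pos"],s["eef_rot"],s["grip_width"],r.tip_extent)
E
```

```text
pics
side {'K': [[446.5892, 0.0, 247.1735], [0.0, 446.5892, 200.3374], [0.0, 0.0, 1.0]], 'R': [[-0.5519, -0.8339, 0.0023], [-0.65, 0.4284, -0.6277], [0.5224, -0.3479, -0.7785]], 't': [0.3239, 0.3645, 1.0293]}
top {'K': [[346.4986, 0.0, 256.0245], [0.0, 346.4986, 191.4147], [0.0, 0.0, 1.0]], 'R': [[0.0103, -0.9999, -0.0008], [-0.9884, -0.01, -0.1514], [0.1514, 0.0023, -0.9885]], 't': [0.036, 0.5627, 1.0155]}
wrist {'K': [[297.3186, 0.0, 258.6795], [0.0, 297.3186, 189.6532], [0.0, 0.0, 1.0]], 'tool_from_camera': [[-0.0006, -0.9545, -0.2983, 0.0763], [1.0, -0.0007, 0.0003, 0.0002], [-0.0005, -0.2983, 0.9545, -0.1174], [0.0, 0.0, 0.0, 1.0]]}
0.15 [ 0.12978731 -0.50844254  0.25582322] [ 9.92210847e-01  1.24568601e-01  1.60119689e-05 -5.46096490e-04] 0.08517697591892924 0.025
```

View pics/top0.png

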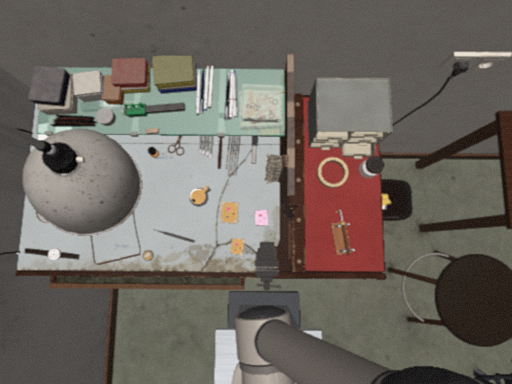

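View pics/side0.png

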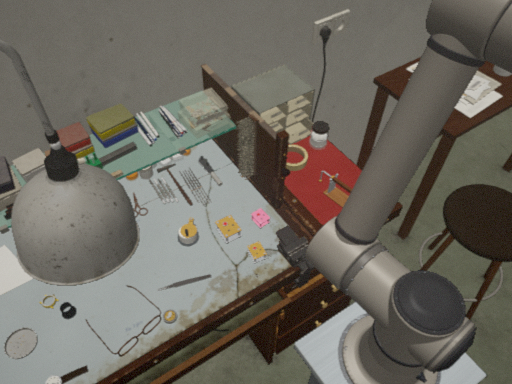

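View pics/wrist0.png

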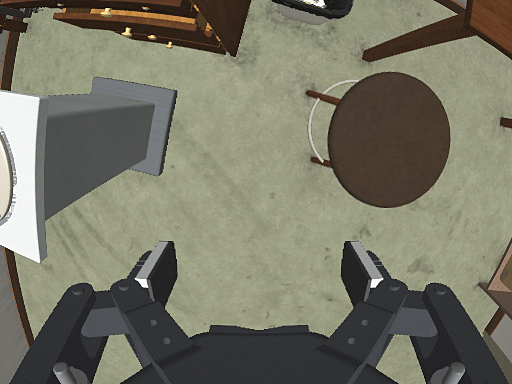

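Clock look-alikes in the top view are orange (230,212), a smaller orange one (237,246) and a pink one (262,217). I pick (230,212). The pot is at (199,197), with a small round brass thing at (147,256), and the oiler and rest are at (342,235). Next I check these in a close crop.

```bash
cat > h.py <<'E'
import cv2,numpy as np
from workcell import r, command_gripper, optics
def px2w(n,u,v,d=None,z=None):
    m=optics.camera_model(n); K=m["K"];R=np.array(m["R"]);t=np.array(m["t"])
    ray=np.linalg.inv(K)@np.array([u,v,1.0])
    C=-R.T@t; w=R.T@ray
    if z is not None: s=(z-C[2])/w[2]
    else: s=d
    return C+s*w
def w2px(n,X):
    m=optics.camera_model(n); c=np.array(m["R"])@np.array(X)+m["t"]; p=m["K"]@c; return p[:2]/p[2]
E
python3 - <<'E'
from h import *
T=np.load("top0.npz");S=np.load("side0.npz")
def crop(A,x0,y0,w,h,f): return cv2.resize(A["im"][y0:y0+h,x0:x0+w,::-1],None,fx=f,fy=f,interpolation=cv2.INTER_CUBIC)
cv2.imwrite("pics/c1.png",crop(T,140,130,160,120,5))
cv2.imwrite("pics/c2.png",crop(T,300,150,100,110,5))
cv2.imwrite("pics/c3.png",crop(S,130,160,160,120,5))
for (u,v) in [(230,212),(237,246),(262,217),(199,197),(342,240),(153,152),(147,256),(333,172),(372,168),(175,236)]:
    d=T["d"][v,u]; print(u,v,np.round(px2w("top",u,v,d),4))
E
```

```text
230 212 [0.4992 0.1205 0.035 ]
237 246 [0.3969 0.0977 0.0262]
262 217 [0.4856 0.0226 0.0264]
199 197 [0.5442 0.2165 0.0361]
342 240 [ 0.4186 -0.2275 -0.0009]
153 152 [0.683  0.3633 0.043 ]
147 256 [0.3638 0.373  0.0125]
333 172 [ 0.6346 -0.2046 -0.001 ]
372 168 [ 0.6325 -0.3056  0.0715]
175 236 [0.4254 0.2905 0.0108]
```

View pics/c1.png

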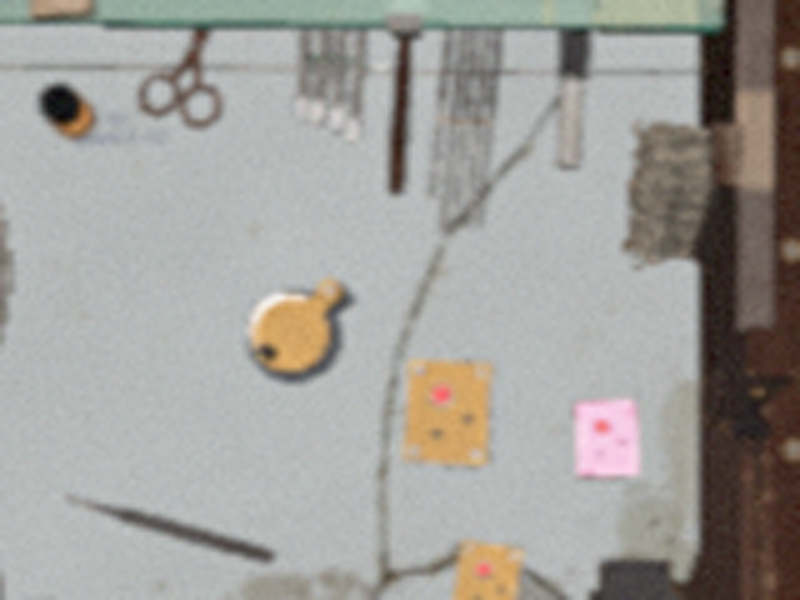

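View pics/c2.png

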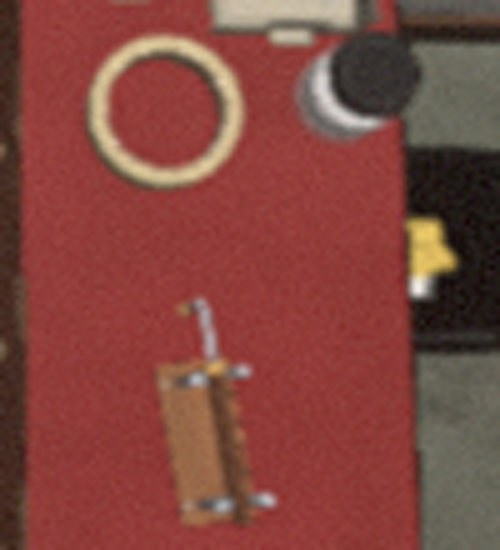

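View pics/c3.png

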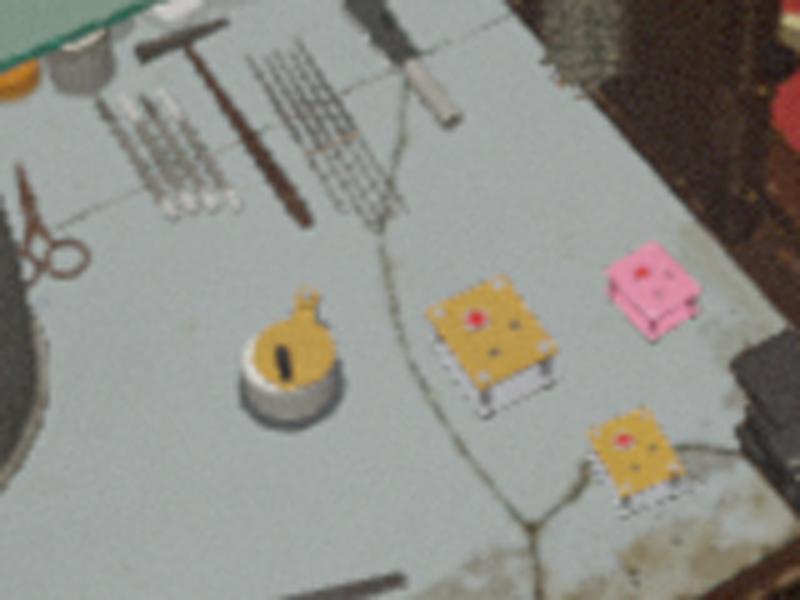

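The target clock at (230,212) is confirmed: it is the larger orange one, with its jewel at about (228,209). The shut cover's pin is at about (193,200) and its pivot at about (206,188). Now wrist views over the rest, then over the pot and clock.

```bash
cat >> h.py <<'E'
from scipy.spatial.transform import Rotation as Rn
def q(psi): return [np.cos(psi/2),np.sin(psi/2),0,0]
def wshot(name):
    s=r.read_state(); im,d=optics.get_image("wrist"); np.savez(name+".npz",im=im,d=d,p=s["eef_pos"],o=s["eef_rot"])
    cv2.imwrite(f"pics/{name}.png",im[:,:,::-1]); return s
def _wm(name):
    A=np.load(name+".npz"); m=optics.camera_model("wrist"); T=np.array(m["tool_from_camera"])
    R=Rn.from_quat(A["o"]).as_matrix(); return A,np.array(m["K"]),R@T[:3,:3],R@T[:3,3]+A["p"]
def wpx(name,u,v,z=None):
    A,K,R,C=_wm(name); a=np.array([u-K[0,2],v-K[1,2]]); rr=np.hypot(*a); th=rr/K[0,0]
    k=np.array([*(np.sin(th)*a/max(rr,1e-9)),np.cos(th)])
    w=R@k
    if z is None: s=A["d"][int(round(v)),int(round(u))]/k[2]
    else: s=(z-C[2])/w[2]
    return C+s*w
def wproj(name,X):
    A,K,R,C=_wm(name); c=R.T@(np.array(X)-C); th=np.arctan2(np.hypot(c[0],c[1]),c[2]); n=np.hypot(c[0],c[1])
    return K[:2,2]+K[0,0]*th*c[:2]/n
E
python3 - <<'E'
from h import *
r.reach([.40,-.24,.20],q(-.2)); wshot("w_rest"); 
r.reach([.33,-.15,.27],q(0)); r.reach([.34,.1,.25],q(0.1));r.reach([.50,.165,.20],q(0.1)); s=wshot("w_pot"); print(s["time_s"],s["eef_pos"])
for n in ["w_rest","w_pot"]:
    im=cv2.imread(f"pics/{n}.png"); cv2.imwrite(f"pics/{n}c.png",cv2.resize(im[60:300,110:410],None,fx=2.5,fy=2.5,interpolation=cv2.INTER_CUBIC))
E
```

```text
3.9667 [0.49944119 0.16386881 0.19992189]
```

View pics/w_restc.png

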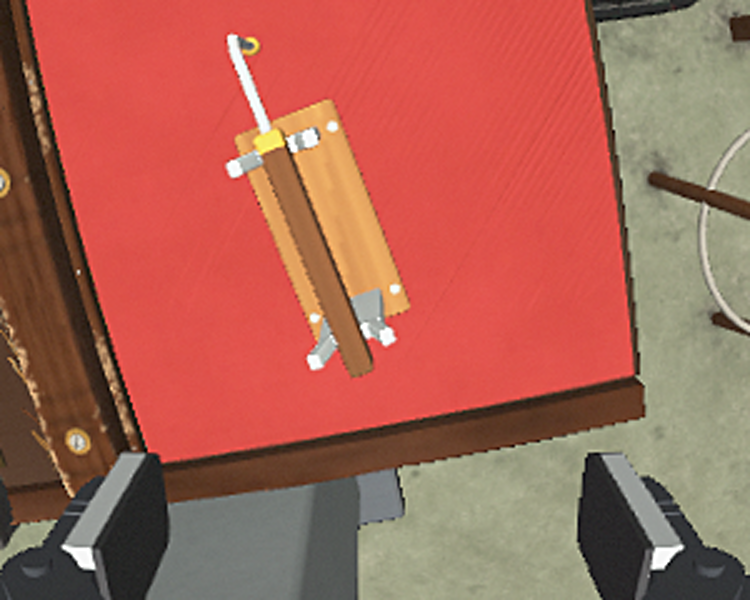

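View pics/w_potc.png

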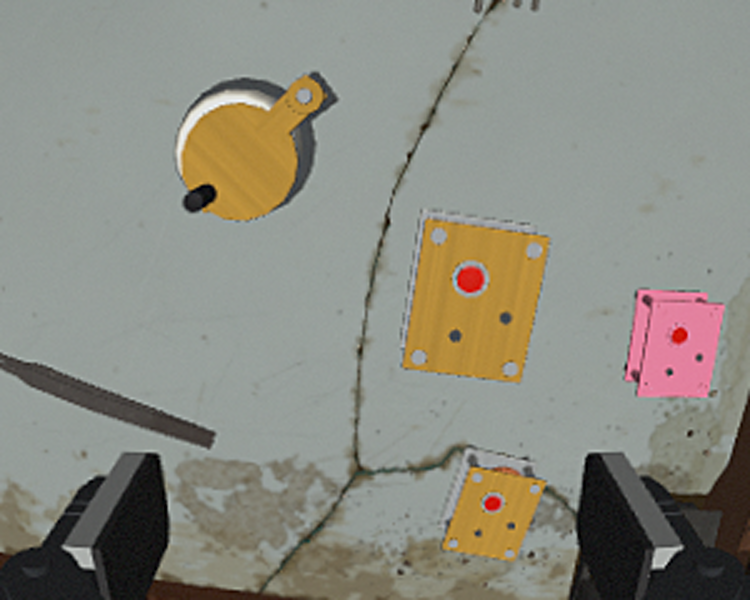

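```bash
python3 - <<'E'
from h import *
def P(n,u,v,z=None): 
    X=wpx(n,u/2.5+110,v/2.5+60,z); return np.round(X,4)
piv=P("w_pot",303,96,.041); pin=P("w_pot",192,203,.061); pb=P("w_pot",209,190,.036); cov=P("w_pot",240,160,.036); j=P("w_pot",470,279,.038)
print(piv,pin,pb,cov,j, "depths",P("w_pot",240,160),P("w_pot",470,279),P("w_pot",192,203))
print(np.hypot(*(pin-piv)[:2]),np.arctan2(*(pin-piv)[1::-1]),np.arctan2(*(cov-piv)[1::-1]),np.hypot(*(cov-piv)[:2]))
c=[P("w_pot",*p,.036) for p in [(424,218),(551,238),(403,368),(521,382)]]; print("clock",np.mean(c,0),c)
print("tw",P("w_pot",212,440,.01))
n="w_rest"
f=(P(n,235,168,.063)+P(n,310,137,.063))/2; b=(P(n,317,362,.063)+P(n,389,337,.063))/2
print("posts",f,b,np.hypot(*(f-b)[:2]),(f+b)/2,np.arctan2(*(f-b)[1::-1]))
hf=P(n,269,141,.059);hb=P(n,359,370,.059); print("handle",hf,hb,np.hypot(*(hf-hb)[:2]),(hf+hb)/2,np.arctan2(*(hf-hb)[1::-1]))
print("base",np.mean([P(n,*p,0.) for p in [(235,137),(331,100),(409,306),(315,342)]],0))
print("tip",P(n,251,45,.007),P(n,233,38),P(n,310,250),P(n,345,250))
# base corners direction
print(P(n,331,100,0.)-P(n,409,306,0.))
m=np.array([[P(n,x,y)[2] for x in (300,312,325)] for y in (230,250,270)]);print(m)
E
```

```text
[0.5741 0.1963 0.041 ] [0.5339 0.2308 0.061 ] [0.5355 0.2301 0.036 ] [0.5479 0.2187 0.036 ] [0.5104 0.1262 0.038 ] depths [0.5479 0.2187 0.0359] [0.5105 0.1263 0.0382] [0.5338 0.2309 0.0603]
0.05297442779303993 2.4323521309251257 2.4342250340384997 0.034470277051396034
clock [0.50025  0.122325 0.036   ] [array([0.532 , 0.1467, 0.036 ]), array([0.5298, 0.096 , 0.036 ]), array([0.4704, 0.148 , 0.036 ]), array([0.4688, 0.0986, 0.036 ])]
tw [0.4158 0.2303 0.01  ]
posts [ 0.4639  -0.21925  0.063  ] [ 0.3886 -0.2317  0.063 ] 0.07632229359761142 [ 0.42625  -0.225475  0.063   ] 0.16385627102596342
handle [ 0.4679 -0.2185  0.059 ] [ 0.379  -0.2319  0.059 ] 0.08990422681943266 [ 0.42345 -0.2252   0.059  ] 0.14960494033773047
base [ 0.4265  -0.22485  0.     ]
tip [ 0.5078 -0.2122  0.007 ] [ 0.5073 -0.2125  0.0501] [ 0.4747 -0.256   0.3176] [ 0.4129 -0.2318 -0.0005]
[0.0953 0.015  0.    ]
[[ 0.0591  0.0578 -0.0009]
 [ 0.0587  0.0583  0.0584]
 [-0.0015  0.0571  0.0582]]
```

```bash
python3 - <<'E'
from h import *
im=cv2.imread("pics/w_pot.png"); x0,y0,f=170,80,8
base=cv2.resize(im[y0:y0+75,x0:x0+85],None,fx=f,fy=f,interpolation=cv2.INTER_CUBIC)
piv=np.array([.5741,.1963]); out=[]
for d,col in [(0,(0,0,255)),(.2,(255,0,0)),(.4,(0,255,0))]:
    a=2.433-d; c=piv+.036*np.array([np.cos(a),np.sin(a)])
    pts=[((wproj("w_pot",[c[0]+.025*np.cos(t),c[1]+.025*np.sin(t),.032])-[x0,y0]+.5)*f).astype(int) for t in np.linspace(0,6.283,60)]
    cv2.polylines(base,[np.array(pts)],True,col,1)
cv2.imwrite("pics/ov.png",base)
E
```

```text
(no output)
```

View pics/ov.png

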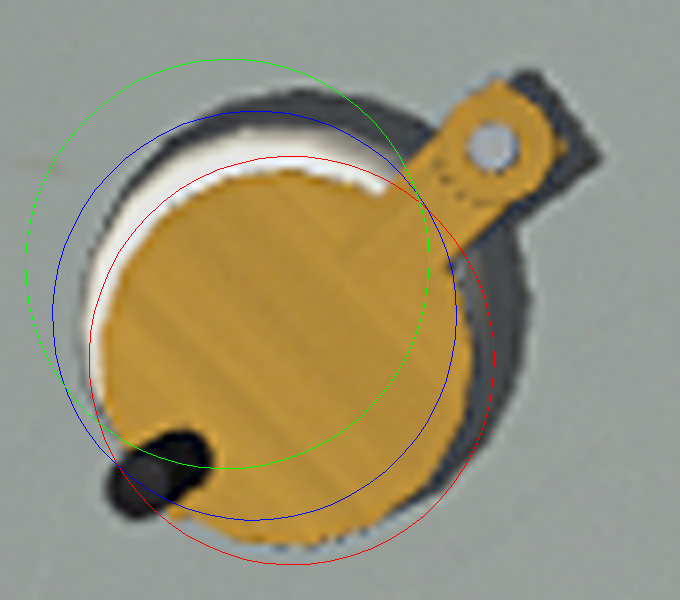

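```bash
python3 - <<'E'
from h import *
x0,y0,f=170,80,8
P=lambda u,v,z: wpx("w_pot",u/f-.5+x0,v/f-.5+y0,z)
from scipy.optimize import least_squares
def fit(pts,z):
    p=np.array([P(*q,z)[:2] for q in pts]); s=least_squares(lambda a:np.hypot(*(p-a[:2]).T)-a[2],[.547,.22,.024]); return s.x, np.abs(s.fun).max()
piv=np.array([.5741,.1963])
for nm,pts,zs in [("rim",[(83,320),(96,255),(125,208),(165,170),(210,142),(255,128),(310,135),(360,158)],[.032]),
               ("foot",[(530,310),(520,380),(490,440),(440,490),(300,88),(350,97),(400,118),(245,100),(195,130),(150,170)],[0,.003,.006])]:
    for z in zs:
        c,e=fit(pts,z); dv=c[:2]-piv; print(nm,z,c.round(4),e.round(4),np.hypot(*dv).round(4),np.arctan2(dv[1],dv[0]).round(3))
for z in (0,.006,.03):
    a=P(530,72,z);b=P(602,158,z); e=b-a; print(z,a[:2],b[:2],np.arctan2(e[1],e[0])+np.pi/2,np.hypot(*e[:2]))
E
```

```text
rim 0.032 [0.5514 0.2225 0.0231] 0.0006 0.0346 2.284
foot 0 [0.5502 0.2229 0.0298] 0.0008 0.0358 2.302
foot 0.003 [0.5505 0.2224 0.0295] 0.0008 0.0352 2.307
foot 0.006 [0.5507 0.2219 0.0292] 0.0008 0.0347 2.311
0 [0.58480137 0.19614472] [0.57416646 0.18564028] -0.7915700242324952 0.01494805607322089
0.006 [0.584627   0.19567374] [0.57419325 0.185368  ] -0.7915700242324939 0.014665309877887977
0.03 [0.58392951 0.19378984] [0.57430042 0.18427888] -0.7915700242324952 0.013534325096556403
```

The cover stands about 0.13 rad from shut, and the mouth is at about (.550,.223). Next I cage the pin and swing the cover open.

```bash
cat >> h.py <<'E'
PIV=np.array([.5741,.1963]); A0=2.30
def pc(a,z,rad=.053): return [PIV[0]+rad*np.cos(a),PIV[1]+rad*np.sin(a),z]
E
python3 - <<'E'
from h import *
command_gripper(.020,force=20)
a=2.433
r.reach(pc(a,.13),q(a-np.pi)); 
print(r.move_straight(pc(a,.071),speed=.08,max_force=6), r.read_state()["eef_pos"])
for a in np.linspace(2.433,3.76,9)[1:]:
    if r.move_straight(pc(a,.071),q(a-np.pi),speed=.08,max_force=8): print("stop",a);break
s=r.read_state(); print(s["time_s"],s["eef_pos"],s["contact_force"],s["grip_width"])
wshot("w_open")
im,d=optics.get_image("top"); cv2.imwrite("pics/top1.png",cv2.resize(im[150:260,160:280,::-1],None,fx=5,fy=5))
E
```

```text
False [0.53418571 0.23087463 0.07140168]
8.9417 [0.53080794 0.16584941 0.07098905] [-0.27077207 -0.48858309 -0.14878814] 0.019860920401104955
```

View pics/w_open.png

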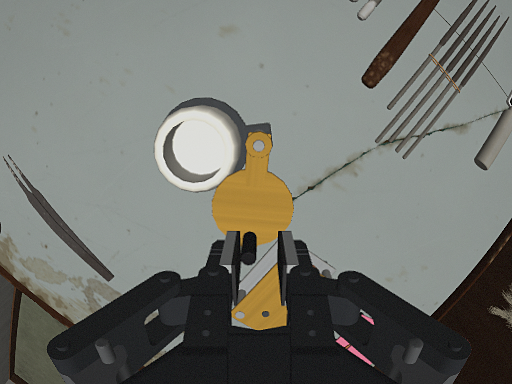

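The cover is open, with the pin between the pads at about (249,246) and the mouth clear at about (197,143). I lift and shoot from above to measure the mouth.

```bash
python3 - <<'E'
from h import *
s=r.read_state(); p=list(s["eef_pos"]); p[2]=.14
r.move_straight(p,speed=.12); r.reach([.50,.165,.20],q(.16)); s=wshot("w_pot2"); print(s["time_s"])
im=cv2.imread("pics/w_pot2.png"); cv2.imwrite("pics/w_pot2c.png",cv2.resize(im[80:180,160:300],None,fx=5.5,fy=5.5,interpolation=cv2.INTER_CUBIC))
E
```

```text
10.2917
```

View pics/w_pot2c.png

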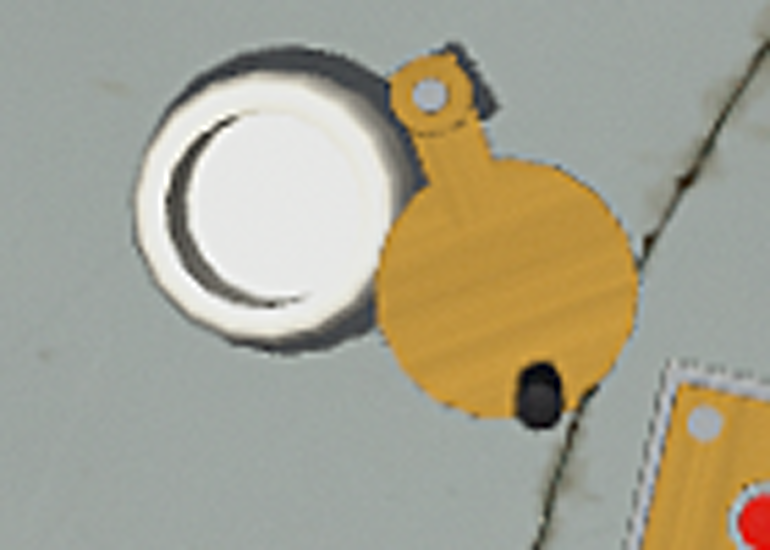

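The mouth is clear, with its rim centred at about (265,206) in the crop. Pin top is at (540,400) and pivot at (431,95).

```bash
python3 - <<'E'
from h import *
P=lambda u,v,z: wpx("w_pot2",u/5.5-.5+160,v/5.5-.5+80,z)
m=P(265,206,.032);pv=P(431,95,.041);pn=P(540,402,.061); print(m,pv,pn,np.arctan2(*(pn-pv)[1::-1])+2*np.pi,np.arctan2(*(m-pv)[1::-1]),np.hypot(*(m-pv)[:2]))
S=np.array([.4262,-.2254]); yaw=.158
# to rest
command_gripper(.04)
r.move_straight([.37,.12,.25],q(yaw),speed=.3)
r.move_straight([.36,-.15,.25],speed=.35)
r.reach([*S,.13],q(yaw)); s=wshot("w_rest2"); print(s["time_s"])
im=cv2.imread("pics/w_rest2.png"); cv2.imwrite("pics/w_rest2c.png",cv2.resize(im[0:300,110:410],None,fx=2,fy=2,interpolation=cv2.INTER_CUBIC))
E
```

```text
[0.551364   0.22262964 0.032     ] [0.57463885 0.19620006 0.041     ] [0.52944135 0.1704413  0.061     ] 3.6595973164343554 2.2928096317931645 0.03521706653422175
12.9167
```

View pics/w_rest2c.png

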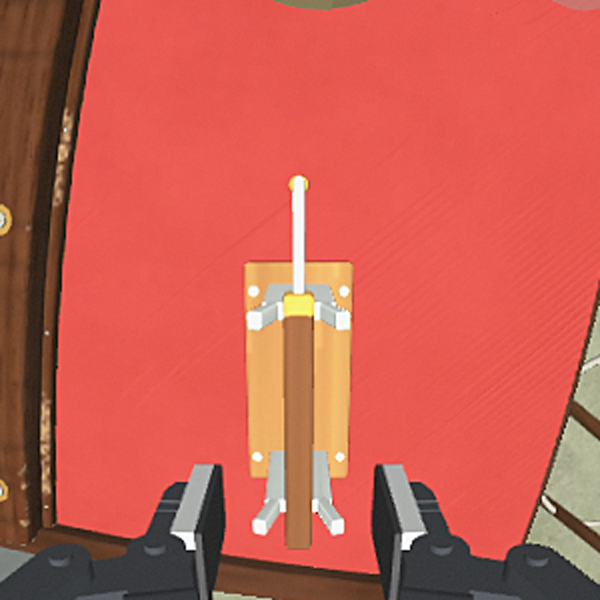

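The oiler lies in line with the tool. The handle is midway between the pads and the tip is at (298,182). I grip and lift.

```bash
python3 - <<'E'
from h import *
S=np.array([.4262,-.2254])
print(r.move_straight([*S,.0595],speed=.1,max_force=8))
command_gripper(.0,force=50); s=r.read_state(); print(s["grip_width"],s["eef_pos"],s["contact_force"])
r.move_straight([*S,.15],speed=.1); s=wshot("w_grip"); print(s["time_s"],s["grip_width"],s["contact_force"])
for n in ["side"]:
    im,d=optics.get_image(n); cv2.imwrite("pics/side2.png",im[:,:,::-1])
im=cv2.imread("pics/w_grip.png"); cv2.imwrite("pics/w_gripc.png",cv2.resize(im[0:300,110:410],None,fx=2,fy=2,interpolation=cv2.INTER_CUBIC))
E
```

```text
False
0.008912556370477416 [ 0.42646954 -0.22562481  0.06013724] [-1.06976333  0.12943098  4.90997325]
15.2583 0.009361799014018929 [ 1.64420165 -0.57904097 -0.23315354]
```

View pics/w_gripc.png

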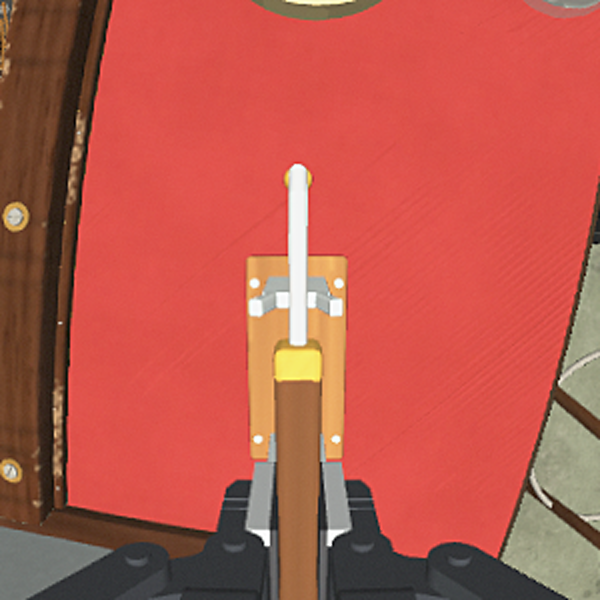

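```bash
python3 - <<'E'
from h import *
A=np.load("w_grip.npz"); R=Rn.from_quat(A["o"]).as_matrix(); tool=lambda X: np.round(R.T@(X-A["p"]),4)
for u,v in [(298,300),(298,230),(298,190),(298,172),(298,420),(298,365)]:
    print(u,v,tool(wpx("w_grip",u/2+110,v/2)))
for u in (287,298,310): print(tool(wpx("w_grip",u/2+110,179/2)), tool(wpx("w_grip",u/2+110,179/2,z=A["p"][2]-.052)))
print(A["p"],A["o"])
E
```

```text
298 300 [0.0554 0.0004 0.0048]
298 230 [0.0699 0.0004 0.006 ]
298 190 [0.0782 0.0004 0.0054]
298 172 [0.0822 0.0004 0.0103]
298 420 [0.0298 0.0003 0.002 ]
298 365 [0.0423 0.0003 0.0013]
[ 0.0807 -0.002   0.0112] [ 0.0821 -0.0026  0.0519]
[0.0806 0.0004 0.0076] [0.0821 0.0004 0.0519]
[0.0821 0.0038 0.0529] [0.0821 0.0038 0.0519]
[ 0.42585102 -0.2251575   0.14940427] [ 9.96882418e-01  7.88988822e-02 -4.85762193e-04 -4.17761722e-04]
```

```bash
cat >> h.py <<'E'
YAW=.158; SEAT=np.array([.4262,-.2254]); TIP=np.array([.083,.0005,.057])
def tcp_for_tip(x,y,z):
    R=Rn.from_quat(q(YAW)).as_matrix(); return list(np.array([x,y,z])-R@TIP)
E
python3 - <<'E'
from h import *
r.move_straight([.36,-.17,.25],q(YAW),speed=.25)
r.move_straight([.36,.12,.25],speed=.3)
M=(.551,.2228)
r.move_straight(tcp_for_tip(*M,.09),speed=.2)
s=wshot("w_dip0"); print(r.read_state()["time_s"])
im=cv2.imread("pics/w_dip0.png"); cv2.imwrite("pics/w_dip0c.png",cv2.resize(im[0:300,110:410],None,fx=2,fy=2,interpolation=cv2.INTER_CUBIC))
E
```

```text
18.225
```

View pics/w_dip0c.png

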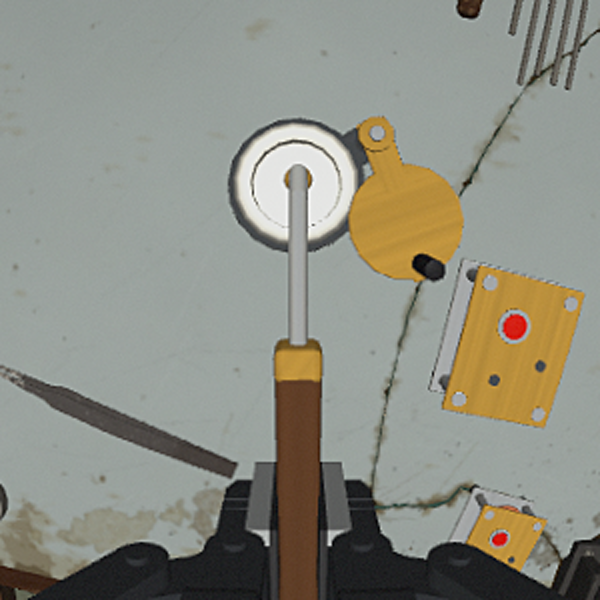

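The tip at (298,180) is centred over the mouth at (296,183). I dip, then go over the jewel.

```bash
python3 - <<'E'
from h import *
M=(.551,.2228); J=(.5104,.1262)
print(r.move_straight(tcp_for_tip(*M,.0155),speed=.08,max_force=5)); r.hold(.3); print(r.read_state()["eef_pos"])
r.move_straight(tcp_for_tip(*M,.09),speed=.12)
r.move_straight(tcp_for_tip(*J,.075),speed=.12); r.move_straight(tcp_for_tip(*J,.052),speed=.06)
r.hold(.2);s=wshot("w_j0"); print(s["time_s"],s["contact_force"],s["eef_pos"])
im=cv2.imread("pics/w_j0.png"); cv2.imwrite("pics/w_j0c.png",cv2.resize(im[50:150,200:320],None,fx=6,fy=6,interpolation=cv2.INTER_CUBIC))
E
```

```text
False
[0.46910791 0.21029307 0.0727928 ]
22.15 [-0.21788157  0.22931106 -0.3711157 ] [0.4285958  0.11365769 0.10930016]
```

View pics/w_j0c.png

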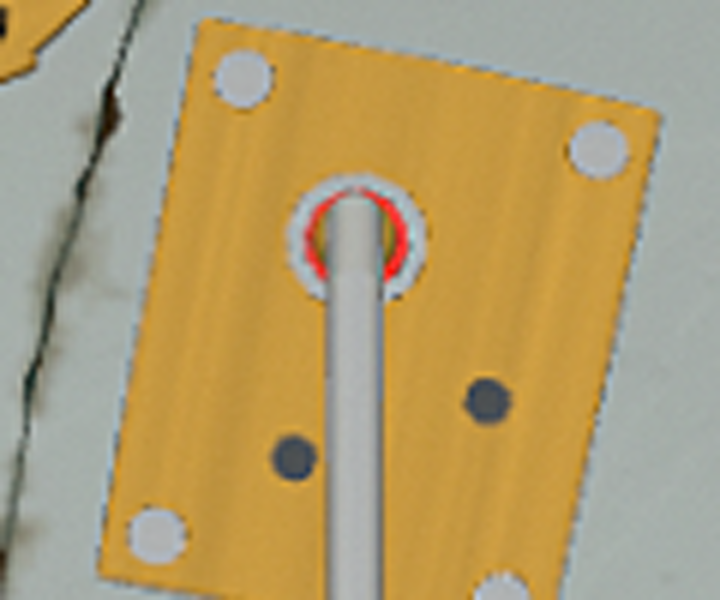

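The tip at (355,235) is centred on the jewel at (356,237). I lower it slowly to touch.

```bash
python3 - <<'E'
from h import *
J=(.5104,.1262)
f0=np.array(r.read_state()["contact_force"])
t=r.move_straight(tcp_for_tip(*J,.030),speed=.012,max_force=2.0); s=r.read_state(); print(t,s["eef_pos"],np.array(s["contact_force"])-f0,s["time_s"])
for _ in range(3):
    r.hold(.15); s=r.read_state(); print(s["eef_pos"],np.array(s["contact_force"])-f0)
wshot("w_j1")
im=cv2.imread("pics/w_j1.png"); cv2.imwrite("pics/w_j1c.png",cv2.resize(im[50:150,200:320],None,fx=5,fy=5,interpolation=cv2.INTER_CUBIC))
E
```

```text
True [0.42808743 0.11359247 0.09403434] [-0.14352137 -0.27869702  2.98114183] 23.375
[0.42807273 0.11360531 0.09409041] [ 0.56705402 -0.41523282  2.5728956 ]
[0.42802038 0.11359975 0.09405907] [ 0.85181499 -0.41107784  3.66528224]
[0.42799959 0.11358359 0.09402063] [ 0.86024946 -0.46000054  2.17442991]
```

View pics/w_j1c.png

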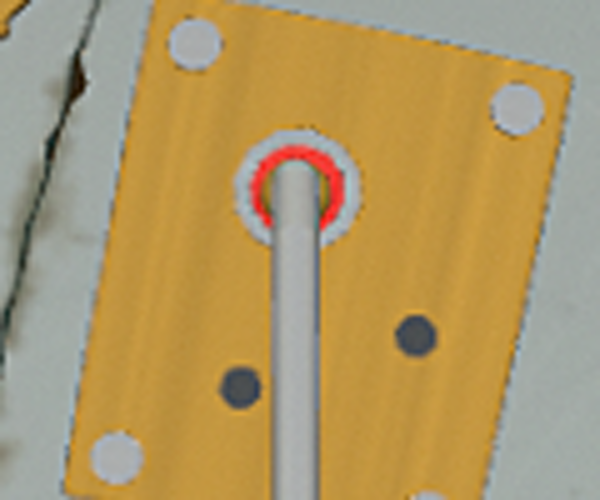

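The contact is steady at 2 to 3 N on the jewel's centre. Now back to the rest.

```bash
python3 - <<'E'
from h import *
J=(.5104,.1262)
r.move_straight(tcp_for_tip(*J,.08),speed=.1)
r.move_straight([.36,.11,.24],speed=.2)
r.move_straight([.36,-.17,.24],speed=.3)
r.move_straight([.4264,-.2255,.13],q(YAW),speed=.2)
r.hold(.2); s=wshot("w_back"); print(s["time_s"],s["eef_pos"],s["contact_force"])
im=cv2.imread("pics/w_back.png"); cv2.imwrite("pics/w_backc.png",cv2.resize(im[0:300,110:410],None,fx=2,fy=2,interpolation=cv2.INTER_CUBIC))
E
```

```text
27.3583 [ 0.42648994 -0.22535558  0.13100847] [-0.37111817  1.63643983 -0.82085377]
```

View pics/w_backc.png

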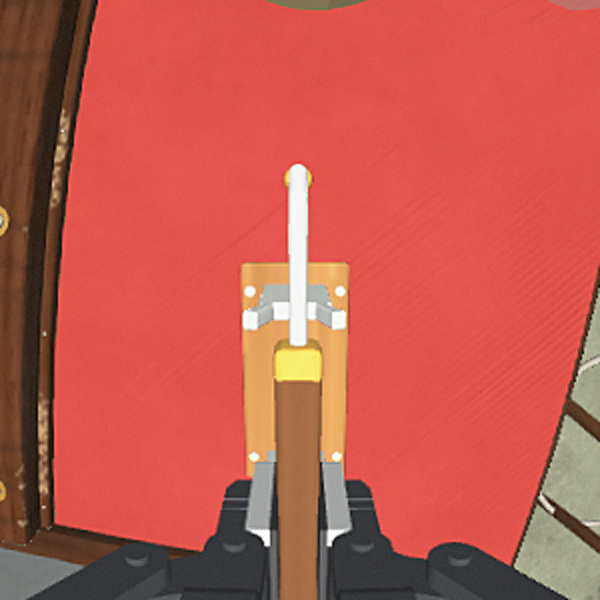

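The oiler is square over the slots. I lower it and release.

```bash
python3 - <<'E'
from h import *
f0=np.array(r.read_state()["contact_force"])
t=r.move_straight([.4264,-.2255,.0585],speed=.06,max_force=4); s=r.read_state(); print(t,s["eef_pos"],np.array(s["contact_force"])-f0)
command_gripper(.035); r.hold(.2)
r.move_straight([.4264,-.2255,.13],speed=.12); command_gripper(.02,force=20); r.hold(.1); s=wshot("w_laid"); print(s["time_s"])
im=cv2.imread("pics/w_laid.png"); cv2.imwrite("pics/w_laidc.png",cv2.resize(im[0:300,110:410],None,fx=2,fy=2,interpolation=cv2.INTER_CUBIC))
E
```

```text
True [ 0.42615939 -0.22533882  0.06016095] [-0.09479645  0.60244661  5.92424094]
30.2083
```

View pics/w_laidc.png

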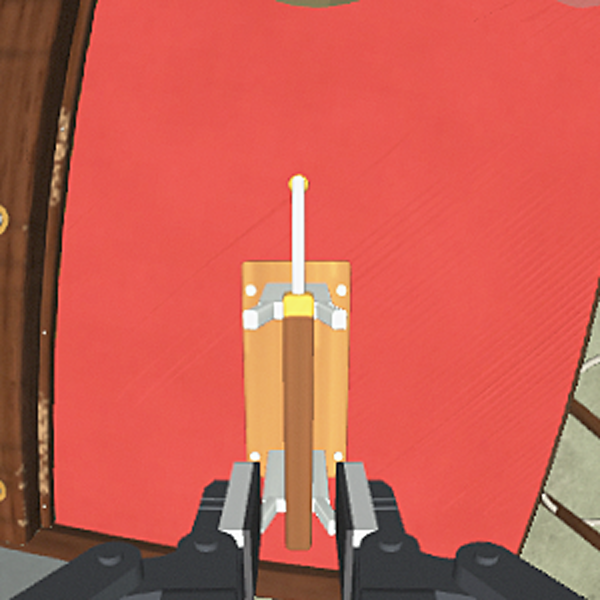

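The oiler lies in both slots as it did at the start. Next I shut the cover.

```bash
python3 - <<'E'
from h import *
r.move_straight([.36,-.17,.25],q(YAW),speed=.25)
r.move_straight([.36,.12,.25],speed=.3)
a=3.66
r.reach(pc(a,.14),q(a-np.pi)); print(r.move_straight(pc(a,.071),speed=.08,max_force=5))
for a in np.linspace(3.66,2.30,9)[1:]:
    if r.move_straight(pc(a,.071),q(a-np.pi),speed=.08,max_force=8): print("stop",a);break
f0=np.array(r.read_state()["contact_force"])
for a in (2.22,2.16,2.10):
    if r.move_straight(pc(a,.071),q(a-np.pi),speed=.03,max_force=4): print("stop",a);break
s=r.read_state(); print(s["eef_pos"],np.array(s["contact_force"])-f0, s["time_s"])
a+=.09; r.move_straight(pc(a,.071),q(a-np.pi),speed=.04)
r.move_straight(pc(a,.14),speed=.12); r.reach([.50,.165,.20],q(.1)); s=wshot("w_end"); print(s["time_s"])
im=cv2.imread("pics/w_end.png"); cv2.imwrite("pics/w_endc.png",cv2.resize(im[60:300,110:410],None,fx=2.5,fy=2.5,interpolation=cv2.INTER_CUBIC))
im,d=optics.get_image("top"); cv2.imwrite("pics/top_end.png",im[:,:,::-1])
E
```

```text
False
stop 2.1
[0.54407256 0.23954368 0.06990575] [-2.29005973 -0.40029016  2.3453618 ] 37.2667
39.3167
```

View pics/w_endc.png

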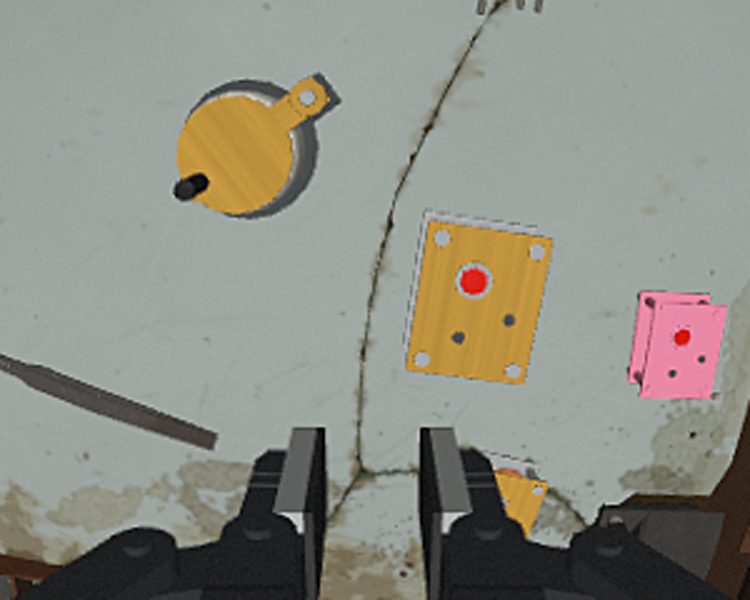

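View pics/top_end.png

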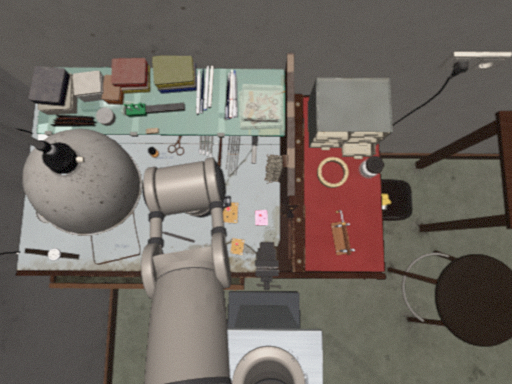

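```bash
python3 - <<'E'
from h import *
P=lambda u,v,z: wpx("w_end",u/2.5+110,v/2.5+60,z)
pv=P(307,97,.041);pn=P(183,189,.061);print(pv,pn,np.arctan2(*(pn-pv)[1::-1])); r.finish_job()
E
```

```text
[0.57437202 0.19596396 0.041     ] [0.53932349 0.23545503 0.061     ] 2.2966652480492504
the job is handed in; nothing more can be done
```

The whole job was done in order and handed in, after about 39 s of the 72 s allowed. No verdict is reported, so these are my own last checks:

- **Cover opened:** I swung it to about 1.36 rad, and the mouth was clear in the wrist picture.
- **Dip:** I dipped the tip in the middle of the pot to about 16 mm below the rim by calculation.
- **Jewel:** I touched it at its centre on the larger orange clock, with a steady force of about 2 to 4 N.
- **Oiler:** It is back in both slots and looked the same as at the start.
- **Cover shut:** I pushed it against its stop. Its pin measures 2.297 rad, against about 2.30 rad for fully shut, so the cover is at about 0 rad.
- **Loose things:** The tape roll, jar, vial and tweezers look unmoved in the final top view, judged by eye rather than measured. The gripper was clear of everything.

No check failed. One thing I had not expected was that the cover started about 0.13 rad short of shut.

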